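# Case up the duck whistles for the night

### The job

Pack up for the night: put every duck whistle on the counter into the stock case, then put the lid with the bar handle on the case so that it sits flat all round. After that push the closed case square and flush into the corner of the fence, and last swing the hold-down clamp down until its pad rests on the lid; leave the other whistles where they are.

Things in the scene. Friction and masses are not known exactly. Their poses are not given: they have to be found in the camera images.
- case: open plywood stock case, loose on the counter, 136 (own x) x 176 (own y) x 62 mm high outside, walls and floor 6 mm, so 124 x 164 mm inside and 56 mm deep. Origin: centre of its underside, z up
- lid: loose plywood lid: plate 134 (own x) x 174 (own y) x 8 mm, with a ring of battens below it (114 x 154 mm outside, 8 mm deep) that drops inside the case walls with 5 mm to spare on each side, and a bridge handle on top. Origin: centre of the plate's underside, 8 mm above the counter when lying on it, 62 mm when on the case. Fits either way round
- lid_handle (a point): middle of the dark wooden bar of the lid's bridge handle, 38 mm above the lid's origin; the bar is 14 mm wide, 12 mm high and 100 mm long along the lid's y, with 24 mm of free height below it
- fence: dark wooden corner fence fixed to the counter. Origin: inner corner, at counter height. Far wall along own y (inner face x = 0, y from -170 to 20 mm), side wall along own x (inner face y = 0, x from -130 to 0 mm), 20 mm thick, 40 mm high; the corner opens to -x, -y. A case in it has its 176 mm side along the far wall and its centre at x = -68, y = -88 mm
- clamp (a joint): steel hold-down clamp arm behind the far wall, rad: 0 = upright, grows as it swings down over the corner towards the fence's -x, 1.57 = level with its rubber pad on the lid of a case in the corner. Stiff, stays where left (2 N at the tip moves it). Arm 10 x 22 mm, 78 mm from hinge to tip; the pad, 20 mm round, stands 14 mm proud on the case side, 60 mm from the hinge
- clamp_hinge (a point): hinge axis of the clamp arm (along the fence's y), at fence x = 35, y = -88 mm, 89 mm above the counter, between two steel cheeks 100 mm high that stand behind the far wall (fence x = 20 to 50, y = -113 to -63 mm)
- clamp_tip (a point): end of the clamp arm, on its centre line, 78 mm from the hinge
- duck0: duck whistle of yellow glazed clay (may be absent), 70 mm long along own x (beak +x, tail mouthpiece -x), body 34 mm wide and 32 mm high, round head at x = 19 mm reaching 48 mm high. Origin: centre of its flat underside
- duck1: duck whistle of yellow glazed clay (may be absent), 70 mm long along own x (beak +x, tail mouthpiece -x), body 34 mm wide and 32 mm high, round head at x = 19 mm reaching 48 mm high. Origin: centre of its flat underside
- duck2: duck whistle of yellow glazed clay (may be absent), 70 mm long along own x (beak +x, tail mouthpiece -x), body 34 mm wide and 32 mm high, round head at x = 19 mm reaching 48 mm high. Origin: centre of its flat underside
- duck3: duck whistle of yellow glazed clay (may be absent), 70 mm long along own x (beak +x, tail mouthpiece -x), body 34 mm wide and 32 mm high, round head at x = 19 mm reaching 48 mm high. Origin: centre of its flat underside
- cherry: red lacquered cherry-shaped whistle, ball 46 mm across with a curved stalk, 80 mm high, flat foot; origin centre of underside. Not part of the job, leave it
- pot: yellow glazed clay pot whistle, round, 54 mm across, 52 mm high, no head or beak; origin centre of underside. Not part of the job, leave it
- horn: small horn whistle with polished tip on a wooden stand, 76 mm long, 29 mm high; origin centre of underside. Leave it
Mind the look-alikes: they are no part of the job. What is shaped like the duck3 but black or grey is not meant.

How it is judged:
By the outcome, as a careful person would: the job done as asked, in the order asked, and still so for the second after the job is handed in, with the robot touching nothing.
Of duck0, duck1, duck2, duck3 only 2 to 4 are there at a start; the rules pass over those that are not, and their reading is None.
At some moment in a run one of duck0, duck1, duck2, duck3 may be knocked a few centimetres aside while the robot is not near it.
Once in a run the grip may slacken for a moment while it holds something.
It also fails if it takes over 210 s, if anything falls off the work surface, if the arm or the gripper's body presses on something with over 40 N, if the wrist force passes 120 N, or if a joint passes its speed limit or range.

### The arm

A 6-joint arm with a two-finger parallel gripper is mounted at the origin on the work surface. World frame = base frame: x ahead of the robot, y to its left, z up, the work surface at z = 0. Lengths are in m, angles in rad, forces in N, time in s.
With the tool pointing down it reaches from about 0.275 to 0.75 m from the base axis. Payload 10.2 kg.
Tool frame: the origin (TCP) lies at the very end of the fingers, on their centre line; the grasp point (between the pads) lies 19 mm behind it; z points along the fingers, y is the line along which they close (so a half turn about z gives the same grasp; the last joint's range is limited). The gripper opens to 85 mm and grips with 20 to 120 N. Pads are 22 mm wide; open, the fingers measure 114 mm over their backs; the gripper's body (76 mm by 85 mm) begins 54 mm behind the grasp point. The pads swing forward as they close: fully open they stand 13 mm farther back than shut.
Start: joints at [1.047, 0.313, 1.498, -0, 1.331, -0.223], TCP at [0.156, 0.501, 0.231] pointing down, gripper open.
Joint ranges: [-2.94, 2.94], [-0.97, 2.17], [0.19, 2.56], [-1.23, 4.37], [0.02, 3.11], [-2.88, 2.88]. Speed limits (rad/s): [2.39, 2.39, 3.01, 3.14, 3.14, 3.14].

### API

Orientations are given as a rotation vector (axis times angle).
In Python, from rig import robot gives the robot as it stands.
- The arm moves only by the tool send_rows, never from a script. Its argument "increments" is a list of rows, each a list of 7 numbers: the shift along the world's x, y, z scaled (see below), then the turn, a rotation vector about the world's x, y, z scaled (see below), then the opening, from -1 (shut) to 1 (fully open). A call has 1 to 8 rows; each row is the pose to reach, as a shift and turn from the pose commanded when the call began, turning the shorter way round; what a row does not reach only later rows make up. The controller multiplies each number of a shift by 0.25 m and each number of a turn by pi rad. A row lasts 1/10 s, in which the tool goes at most 50 mm and 8.59 degrees, less where a joint would pass 70% of its speed; a pose out of reach is approached as far as the arm can. A call with a number of a shift or a turn outside -1 to 1 is refused whole. A call with a gripper value outside its range is refused whole. The fingers move at their own pace and stop on an object; "force" is the grip in N (left out, the last holds). Time passes only in rows, so rows that repeat a pose let the fingers close. It gives the time, the measured TCP pose, the force, the opening and the grip force at its end, in the units of the state.
- robot.get_state(): the state, without advancing time (a new reading comes with each control period).
- robot.camera(name): name is "scene" or "top" or "wrist"; returns the picture (400x640x3 uint8, red, green, blue); there is no depth.
- robot.calibration(name): a dict with "fov_y" (degrees; the focal length in pixels is half the picture's height over the tangent of half this angle, whatever the lens; pixels are square), "cx", "cy" (the principal point, pixels), "pose" (4x4, takes a point from camera to world coordinates). Camera axes: x right, y up, looking along -z (the intrinsics and any distortion apply to the point x, -y, -z); pixel columns grow to the right and rows downward; lengths in m; the calibration is good to about 2 mm. The wrist camera is an equidistant fisheye: a pixel r from the principal point sees the ray r / f radians off the axis. A picture is of the moment at which its call begins: read the wrist's pose just before it. calibration takes no time and is no camera call; for the wrist camera it gives the pose at the moment of the call.
- robot.close_job(): hands the job in; it is judged then, once.
The state is a dict: "time_s": time; "qpos": joint angles; "dq": joint speeds; "joint_efforts": joint torques, N m; "tcp_pos": TCP position; "eef_rot": TCP orientation; "wrist_force": force on the tool from outside, world axes, zero at the start; "moment": the same for the moment, N m; "width": finger opening in m; "finger_force": force on a finger pad.
Only numpy, scipy, OpenCV 4.12 (cv2) and the standard library are available. Lean on these libraries where they do the work, as an engineer would, in place of code of your own. Each camera call takes 0.05 s, during which the arm holds its last target. There are 200 camera calls.

## Working session

There is one attempt and no reset: what is moved stays moved. The work goes in short steps, Python scripts to look and compute and a tool call to move; the robot and the scene stay as the last step left them, time stands still between calls to the robot, and variables do not carry over. Pictures are saved under pics/ and viewed, at most 14 in all, crops included, and the job is handed in when it is done.

Besides the shell and the picture viewer there is one more tool, called after "Emit:" as name([rows], argument=value, ...), one row to a line, values as JSON. send_rows: Moves the arm, as the interface text tells. Shifts and turns lie within -1 to 1; 1 stands for 0.25 m of shift or pi rad of turn. Its arguments: {"type":"object","properties":{"increments":{"type":"array"},"force":{"type":"number"}},"required":["increments"]}

```bash
mkdir -p pics; ls; cat > h.py <<'E'
import numpy as np, cv2
from rig import robot
from scipy.spatial.transform import Rotation as R
def ray(cal,name,u,v):
    f=200/np.tan(np.radians(cal['fov_y'])/2); x=(u-cal['cx'])/f; y=(v-cal['cy'])/f
    if name=='wrist':
        r=np.hypot(x,y); s=np.sin(r)/r if r>1e-9 else 1; d=np.array([x*s,-y*s,-np.cos(r)])
    else: d=np.array([x,-y,-1.])
    P=np.array(cal['pose']); d=P[:3,:3]@d; return P[:3,3],d/np.linalg.norm(d)
def atz(cal,name,u,v,z):
    o,d=ray(cal,name,u,v); return o+d*(z-o[2])/d[2]
def proj(cal,name,p):
    f=200/np.tan(np.radians(cal['fov_y'])/2); P=np.array(cal['pose']); q=P[:3,:3].T@(np.array(p)-P[:3,3]); x,y,z=q[0],-q[1],-q[2]
    if name=='wrist':
        n=np.hypot(x,y); t=np.arctan2(n,z); return cal['cx']+f*t*x/n, cal['cy']+f*t*y/n
    return cal['cx']+f*x/z, cal['cy']+f*y/z
def tri(rays):
    A=np.zeros((3,3));b=np.zeros(3)
    for o,d in rays:
        M=np.eye(3)-np.outer(d,d);A+=M;b+=M@o
    return np.linalg.solve(A,b)
def snap(name,fn):
    im=robot.camera(name); cv2.imwrite('pics/'+fn,im[:,:,::-1]); return im
E
python3 - <<'E'
from h import *
np.set_printoptions(precision=4,suppress=True)
for n in ['scene','top','wrist']:
    c=robot.calibration(n); print(n,{k:(np.round(v,4).tolist() if k=='pose' else v) for k,v in c.items()}); snap(n,n+'0.png')
print(robot.get_state())
E
```

```text
pics
scene {'fov_y': 47.807211853975275, 'cx': 324.19702537549074, 'cy': 197.8620501098054, 'pose': [[0.3094, -0.6187, 0.7221, 1.352], [0.9507, 0.2183, -0.2203, -0.1913], [-0.0213, 0.7547, 0.6557, 0.8766], [0.0, 0.0, 0.0, 1.0]]}
top {'fov_y': 53.08473116405502, 'cx': 316.73815822525916, 'cy': 201.59376252219306, 'pose': [[0.0079, 0.9986, -0.0524, 0.4637], [-0.9999, 0.0085, 0.0114, 0.051], [0.0118, 0.0523, 0.9986, 1.2186], [0.0, 0.0, 0.0, 1.0]]}
wrist {'fov_y': 65.70646984690485, 'cx': 323.80390174471944, 'cy': 201.46793143179175, 'pose': [[0.2952, -0.9027, -0.313, 0.0747], [0.9554, 0.2786, 0.0975, 0.5268], [-0.0008, -0.3278, 0.9447, 0.3743], [0.0, 0.0, 0.0, 1.0]]}
{'time_s': 0.15, 'qpos': array([ 1.0466,  0.3133,  1.4982,  0.    ,  1.331 , -0.2234]), 'dq': array([-0.0008, -0.0018, -0.0008, -0.0006, -0.0002,  0.0009]), 'joint_efforts': array([  0.0011, -41.2366, -25.9797,  -0.0002,   0.0032,  -0.    ]), 'tcp_pos': array([0.1555, 0.5013, 0.2309]), 'eef_rot': array([-0.4707, -3.1058,  0.0014]), 'wrist_force': array([ 0.6234,  0.1335, -0.3092]), 'moment': array([ 0.016 , -0.0275,  0.0198]), 'finger_force': 0.0, 'width': 0.08521902616498046}
```

View pics/top0.png

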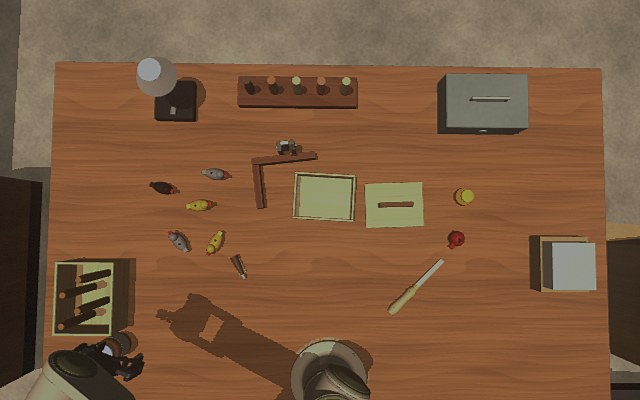

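View pics/scene0.png

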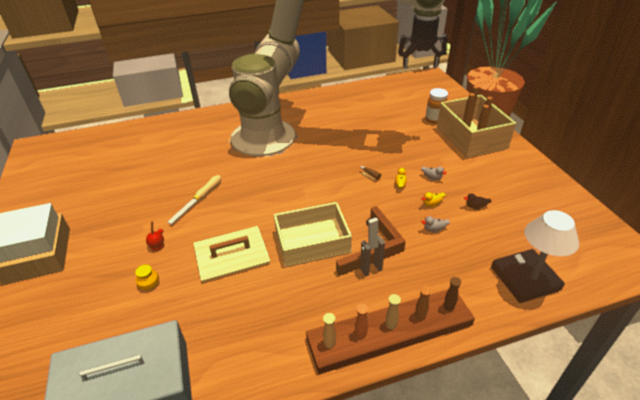

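Top view: two yellow ducks at (201,205) and (215,242). The look-alikes are grey ducks at (216,173) and (179,241), a black one at (164,187), and the yellow pot at (464,197). The case is at (324,197), the lid at (394,204), the fence corner at about (256,160) and the clamp at (287,147). I'll confirm this in an enlarged crop.

```bash
python3 - <<'E'
import cv2,numpy as np
t=cv2.imread('pics/top0.png')[130:285,145:435]; s=cv2.imread('pics/scene0.png')[150:290,190:500]
t=cv2.resize(t,(800,428),interpolation=cv2.INTER_CUBIC); cv2.imwrite('pics/ct.png',t)
s=cv2.resize(s,(800,361),interpolation=cv2.INTER_CUBIC); cv2.imwrite('pics/cs.png',s)
E
```

```text
(no output)
```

View pics/ct.png

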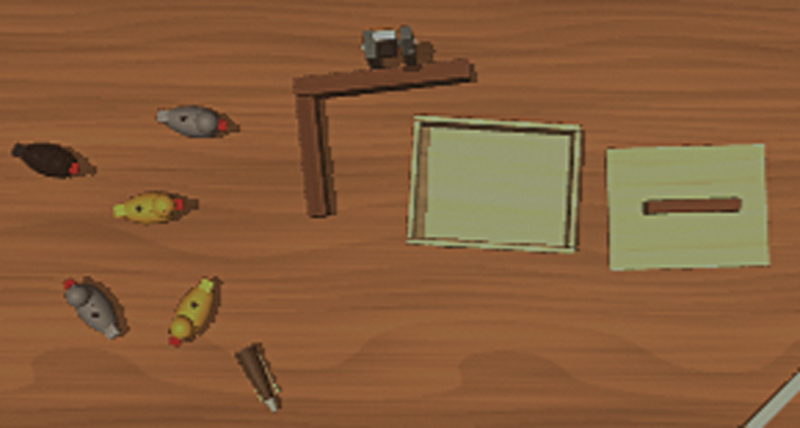

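View pics/cs.png

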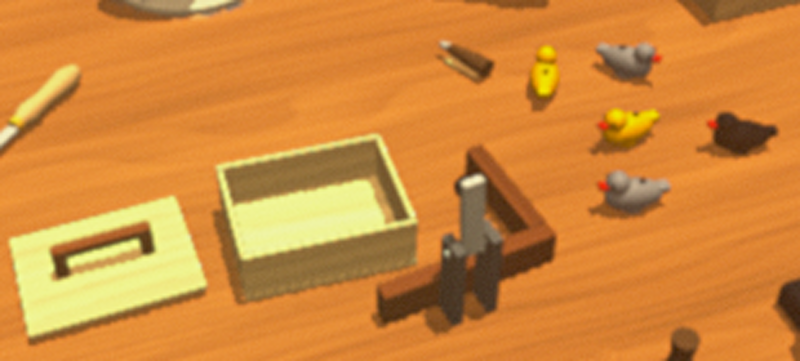

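Confirmed: two yellow ducks with red beaks. The grey and black ducks, the pot, the cherry and the horn stay where they are. Next I fit the poses from both views.

```bash
cat > fit.py <<'E'
from h import *
from scipy.optimize import least_squares
np.set_printoptions(precision=4,suppress=True)
C={n:robot.calibration(n) for n in('top','scene')}
T=lambda u,v:('top',145+u/2.7586,130+v/2.7613); S=lambda u,v:('scene',190+u/2.5806,150+v/2.5786)
def fit(name,pairs,x0):
    def w(p,q): c,s=np.cos(p[2]),np.sin(p[2]); return [p[0]+c*q[0]-s*q[1],p[1]+s*q[0]+c*q[1],q[2]+p[3]]
    f=lambda p:np.concatenate([np.subtract(proj(C[m[0]],m[0],w(p,np.array(q)/1000)),m[1:]) for q,m in pairs])
    r=least_squares(f,x0+[0],loss='soft_l1'); print(name,r.x,'res',np.abs(r.fun).max()); print(np.round(r.fun.reshape(-1,2),1).tolist()); return r.x
if __name__=='__main__':
    print(atz(C['top'],'top',324,197,.06),atz(C['top'],'top',394,204,.01),atz(C['top'],'top',256,160,.04))
    fit('case',[((68,88,62),T(415,116)),((68,-88,62),T(582,125)),((-68,88,62),T(407,243)),((-68,-88,62),T(577,252)),
      ((-68,-88,62),S(219,167)),((-68,88,62),S(379,136)),((68,88,62),S(414,221)),((68,-88,62),S(239,262)),((68,-88,0),S(245,299)),((68,88,0),S(415,262))],[.55,.05,-.05])
    fit('lid',[((67,87,8),T(607,149)),((67,-87,8),T(765,144)),((-67,87,8),T(611,271)),((-67,-87,8),T(770,264)),
      ((-67,-87,8),S(10,239)),((-67,87,8),S(178,198)),((67,87,8),S(206,288)),((67,-87,8),S(30,334)),((0,50,44),S(150,226)),((0,-50,44),S(55,246)),((0,50,38),T(644,208)),((0,-50,38),T(742,205))],[.54,-.1,0])
    fit('fence',[((20,20,40),T(293,78)),((20,-170,40),T(470,59)),((0,-170,40),T(473,72)),((0,0,40),T(319,95)),((-130,0,40),T(330,213)),((-130,20,40),T(308,217)),
      ((-130,20,40),S(484,148)),((20,20,40),S(554,236)),((20,-170,40),S(385,294)),((0,0,40),S(521,230)),((20,-170,0),S(385,322)),((20,20,0),S(552,262))],[.6,.15,.08])
    for n,b in(('A',(195,260,145,215)),('B',(235,285,110,160))): pass
    hinge=None
    for z in(.167,): print('clamp tip', tri([ray(C['top'],'top',*T(385,42)[1:]),ray(C['scene'],'scene',*S(472,180)[1:])]))
    for nm,tt,ts in(('A',[(115,211),(193,204)],[(658,114),(601,126)]),('B',[(208,283),(176,342)],[(545,95),(546,48)])):
        fit('duck'+nm,[((-35,0,22),T(*tt[0])),((35,0,33),T(*tt[1])),((-35,0,22),S(*ts[0])),((35,0,33),S(*ts[1]))],[.5,.33,-1.5 if nm=='A' else 3.5])
E
python3 fit.py
```

```text
[0.5381 0.0169 0.06  ] [ 0.5219 -0.1968  0.01  ] [0.6473 0.2183 0.04  ]
case [ 0.5398  0.0175 -0.0459 -0.0047] res 2.5359114017389857
[[-0.6, -0.4], [-0.9, -0.4], [-0.4, 0.2], [-1.4, 0.2], [-2.5, -0.3], [-1.2, -0.9], [0.6, 0.3], [-0.2, -0.8], [-0.5, 1.5], [-0.2, 1.1]]
lid [ 0.5191 -0.1945  0.0277  0.0021] res 2.666598731862365
[[-1.1, -0.5], [-1.2, 0.2], [-1.4, -0.5], [-1.5, 0.9], [-0.5, -0.0], [-1.5, -0.6], [-0.1, -0.7], [-1.2, 0.7], [-0.4, -0.7], [-2.7, 1.8], [-0.1, -0.5], [-1.8, -0.1]]
fence [ 0.6364  0.2105  0.1211 -0.0045] res 2.358602121774709
[[0.1, -0.3], [-0.5, -0.4], [-0.8, 1.5], [-1.9, -0.5], [-1.2, 0.3], [0.0, -0.4], [-2.3, -1.6], [0.0, -0.4], [-1.4, 2.4], [1.9, -0.6], [-1.4, 2.1], [-0.7, 0.2]]
clamp tip [0.6704 0.1288 0.1582]
duckA [ 0.5135  0.3902 -1.4696 -0.0017] res 5.6597734349690825
[[0.1, -0.3], [-5.7, -0.1], [-2.0, 0.4], [-0.1, -0.3]]
duckB [ 0.4015  0.3413  2.6973 -0.0037] res 0.920246229035115
[[-0.8, -0.3], [-0.8, -0.2], [-0.9, -0.4], [-0.9, 0.7]]
```

Emit:
send_rows([
  [0.998,-0.645,-0.12,0,0,-0.046,0.41],
  [0.998,-0.645,-0.12,0,0,-0.046,0.41],
  [0.998,-0.645,-0.12,0,0,-0.046,0.41],
  [0.998,-0.645,-0.12,0,0,-0.046,0.41],
  [0.998,-0.645,-0.12,0,0,-0.046,0.41],
  [0.998,-0.645,-0.12,0,0,-0.046,0.41],
  [0.998,-0.645,-0.12,0,0,-0.046,0.41],
  [0.998,-0.645,-0.12,0,0,-0.046,0.41],
], force=40)

```text
time_s: 0.95
tcp_pos: [0.4053, 0.3396, 0.2009]
eef_rot: [-0.696, -3.062, 0.001]
wrist_force: [0.1, 0.2, -0.6]
width: 0.0602
finger_force: 0.0
```

```bash
python3 - <<'E'
from h import *
c=robot.calibration('wrist'); im=snap('wrist','w1.png'); np.save('w1cal.npy',c,allow_pickle=True)
s=robot.get_state(); print(s['tcp_pos'],s['eef_rot'],s['qpos'])
for p in [(.4015,.3413,.02),(.5135,.3902,.02)]: print(proj(c,'wrist',p))
E
```

```text
[0.40462869 0.34033741 0.20112418] [-6.93808741e-01 -3.06332829e+00  3.72198439e-04] [ 4.77409166e-01  3.46332582e-01  1.53259332e+00  2.67527588e-04
  1.26333723e+00 -6.48006610e-01]
(np.float64(323.2637401987854), np.float64(173.50327838863228))
(np.float64(400.98491562221506), np.float64(239.63201994234726))
```

View pics/w1.png

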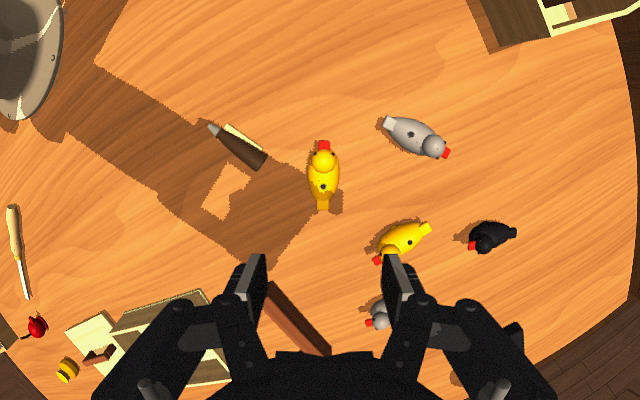

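The wrist view shows duck B upright, beak at (323,147) and tail at (322,210). Duck A has its beak at (377,260) and tail at (428,226). I refine both by triangulating with the top view.

```bash
python3 - <<'E'
from fit import *
C['wrist']=np.load('w1cal.npy',allow_pickle=True).item()
W=lambda u,v:('wrist',u,v)
fit('B',[((-35,0,22),T(208,283)),((35,0,33),T(176,342)),((-35,0,22),S(545,95)),((-35,0,22),W(322,210)),((35,0,33),W(323.5,142))],[.4,.34,2.7])
fit('A',[((-35,0,22),T(115,211)),((35,0,33),T(184,204)),((-35,0,22),S(658,114)),((35,0,33),S(601,126)),((-35,0,22),W(430,225)),((35,0,33),W(374,262))],[.51,.39,-1.47])
E
```

```text
B [ 0.4021  0.3403  2.6776 -0.0021] res 5.121530777055796
[[-0.4, -0.4], [-0.8, -0.4], [-1.3, -0.6], [0.2, -5.1], [-0.3, 1.7]]
A [ 0.514   0.3891 -1.4415  0.0008] res 3.911273514133711
[[0.3, -0.2], [-2.3, -0.7], [-2.3, -0.2], [-0.0, -0.6], [-3.9, 1.3], [2.8, -1.4]]
```

Emit:
send_rows([
  [0,0,-0.2,0,0,0,0.41],
  [0,0,-0.4,0,0,0,0.41],
  [0,0,-0.6,0,0,0,0.41],
  [0,0,-0.74,0,0,0,0.41],
  [0,0,-0.775,0,0,0,0.41],
  [0,0,-0.775,0,0,0,0.41],
  [0,0,-0.775,0,0,0,-0.6],
  [0,0,-0.775,0,0,0,-0.6],
], force=40)

```text
time_s: 1.8
tcp_pos: [0.406, 0.341, 0.0097]
eef_rot: [0.692, 3.061, 0.004]
wrist_force: [-3.2, 0.3, 9.6]
width: 0.0332
finger_force: 39.0
```

Emit:
send_rows([
  [0,0,0,0,0,0,-0.6],
  [0,0,0,0,0,0,-0.6],
  [0,0,0,0,0,0,-0.6],
  [0,0,0.15,0,0,0,-0.6],
  [0,0,0.3,0,0,0,-0.6],
  [0,0,0.5,0,0,0,-0.6],
  [0,0,0.5,0,0,0,-0.6],
])

```text
time_s: 2.5
tcp_pos: [0.4078, 0.3418, 0.1398]
eef_rot: [0.691, 3.054, 0.013]
wrist_force: [0.8, 0.8, -2.1]
width: 0.0333
finger_force: 40.5
```

Emit:
send_rows([
  [0.1,-0.14,0.1,0,0,0.02,-0.6],
  [0.2,-0.28,0.1,0,0,0.04,-0.6],
  [0.3,-0.42,0.1,0,0,0.06,-0.6],
  [0.4,-0.56,0.1,0,0,0.08,-0.6],
  [0.5,-0.7,0.1,0,0,0.1,-0.6],
  [0.56,-0.84,0.1,0,0,0.127,-0.6],
  [0.56,-0.96,0.1,0,0,0.127,-0.6],
  [0.56,-1.0,0.1,0,0,0.127,-0.6],
])

```text
time_s: 3.3
tcp_pos: [0.5453, 0.0877, 0.1577]
eef_rot: [0.077, 3.14, -0.001]
wrist_force: [-0.5, 1.0, 0.1]
width: 0.0332
finger_force: 40.5
```

Emit:
send_rows([
  [0,-0.08,0,0,0,0,-0.6],
  [0,-0.14,0,0,0,0,-0.6],
  [0,-0.146,0,0,0,0,-0.6],
  [0,-0.146,0,0,0,0,-0.6],
])

```text
time_s: 3.7
tcp_pos: [0.545, 0.0541, 0.1577]
eef_rot: [0.073, 3.141, 0.0]
wrist_force: [0.1, -0.9, -1.0]
width: 0.0335
finger_force: 26.0
```

```bash
python3 - <<'E'
from h import *
c=robot.calibration('wrist'); im=snap('wrist','w2.png'); np.save('w2cal.npy',c,allow_pickle=True)
s=robot.get_state(); print(s['tcp_pos'],s['eef_rot'],s['width'],s['finger_force'])
print(R.from_rotvec(s['eef_rot']).as_matrix())
E
```

```text
[0.54500385 0.0544209  0.15764003] [7.21711432e-02 3.14063195e+00 4.61374090e-04] 0.03295754025071268 46.9064998626709
[[-9.98944405e-01  4.59353536e-02  1.38250726e-04]
 [ 4.59353922e-02  9.98944370e-01  2.90632731e-04]
 [-1.24754467e-04  2.96676542e-04 -9.99999948e-01]]
```

View pics/w2.png

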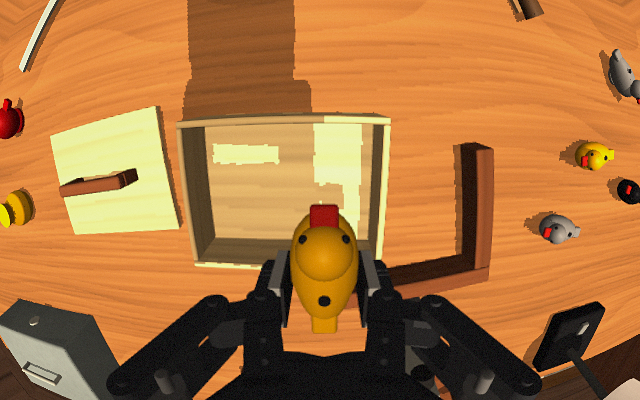

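The wrist view shows the duck held over the case. The near rim corners are at (178,122) and (390,117) and the far-left corner is at about (195,266). I refine the case and fence poses.

```bash
python3 - <<'E'
from fit import *
C['wrist']=np.load('w2cal.npy',allow_pickle=True).item()
W=lambda u,v:('wrist',u,v)
fit('case w',[((-68,-88,62),W(178,122)),((-68,88,62),W(391,117)),((68,-88,62),W(195,266))],[.54,.0175,-.046])
fit('case',[((68,88,62),T(415,116)),((68,-88,62),T(582,125)),((-68,88,62),T(407,243)),((-68,-88,62),T(577,252)),
      ((68,88,62),S(414,221)),((68,-88,62),S(239,262)),((-68,-88,62),W(178,122)),((-68,88,62),W(391,117)),((68,-88,62),W(195,266))],[.54,.0175,-.046])
fit('fence w',[((-130,0,40),W(456,145)),((-130,20,40),W(494,150)),((0,0,40),W(461,270)),((20,20,40),W(489,283))],[.636,.21,.12])
fit('fence',[((20,20,40),T(293,78)),((20,-170,40),T(470,59)),((0,0,40),T(319,95)),((-130,0,40),T(330,213)),((-130,20,40),T(308,217)),
      ((-130,20,40),S(484,148)),((20,20,40),S(554,236)),((20,-170,40),S(385,294)),((-130,0,40),W(456,145)),((-130,20,40),W(494,150)),((0,0,40),W(461,270))],[.636,.21,.12])
fit('lid w',[((67,87,8),W(179,229)),((67,-87,8),W(75,235)),((-67,87,8),W(157,106)),((-67,-87,8),W(51,136))],[.519,-.19,.03])
E
```

```text
case w [ 0.5408  0.0195 -0.0487 -0.003 ] res 1.4425780120969591
[[-1.4, -0.1], [0.1, 0.4], [1.0, -0.5]]
case [ 0.5407  0.0187 -0.0495 -0.0033] res 2.044815462492835
[[-0.9, -0.9], [-1.2, -0.6], [-0.9, -0.2], [-1.8, 0.0], [1.1, 0.2], [0.2, -1.0], [-2.0, -0.2], [-0.9, 0.4], [0.3, -0.8]]
fence w [0.6321 0.1959 0.0895 0.006 ] res 11.258669323236575
[[11.0, 1.0], [-8.1, -5.7], [2.0, 0.7], [-11.3, -0.3]]
fence [ 0.6377  0.2079  0.1041 -0.0042] res 15.43461844717666
[[1.1, -0.8], [0.6, 0.1], [-1.0, -0.9], [-1.1, -0.1], [0.1, -0.9], [-2.2, -1.3], [-0.7, 0.3], [-2.9, 2.2], [15.4, 5.4], [-4.7, -1.6], [7.4, -0.8]]
lid w [ 0.5213 -0.1945  0.0359  0.0063] res 1.0338333748074149
[[1.0, 0.2], [0.4, -0.7], [-0.8, 0.4], [-0.5, -0.3]]
```

Emit:
send_rows([
  [0,0,-0.12,0,0,0,-0.6],
  [0,0,-0.24,0,0,0,-0.6],
  [0,0,-0.36,0,0,0,-0.6],
  [0,0,-0.46,0,0,0,-0.6],
  [0,0,-0.53,0,0,0,-0.6],
  [0,0,-0.556,0,0,0,-0.6],
  [0,0,-0.556,0,0,0,-0.6],
  [0,0,-0.556,0,0,0,0.08],
])

```text
time_s: 4.55
tcp_pos: [0.5457, 0.054, 0.0195]
eef_rot: [0.072, 3.139, -0.0]
wrist_force: [-0.2, 0.5, 0.1]
width: 0.0452
finger_force: 0.0
```

Emit:
send_rows([
  [0,0,0,0,0,0,0.08],
  [0,0,0,0,0,0,0.08],
  [0,0,0.12,0,0,0,0.08],
  [0,0,0.3,0,0,0,0.08],
  [0,0,0.5,0,0,0,0.08],
  [0,0,0.7,0,0,0,0.08],
  [0,0,0.7,0,0,0,0.08],
])

```text
time_s: 5.25
tcp_pos: [0.5477, 0.0535, 0.2009]
eef_rot: [0.072, 3.128, -0.002]
wrist_force: [0.7, 0.1, 0.0]
width: 0.0458
finger_force: 0.0
```

Emit:
send_rows([
  [-0.12,1.0,0,0,0,-0.4,0.41],
  [-0.12,1.0,0,0,0,-0.4,0.41],
  [-0.12,1.0,0,0,0,-0.4,0.41],
  [-0.12,1.0,0,0,0,-0.4,0.41],
  [-0.12,1.0,0,0,0,-0.4,0.41],
  [-0.12,1.0,0,0,0,-0.4,0.41],
  [-0.12,1.0,0,0,0,-0.4,0.41],
  [-0.12,1.0,0,0,0,-0.4,0.41],
])

```text
time_s: 6.05
tcp_pos: [0.5147, 0.3045, 0.1933]
eef_rot: [-1.757, -2.604, 0.0]
wrist_force: [-0.3, 0.2, 0.4]
width: 0.0603
finger_force: 0.0
```

Emit:
send_rows([
  [0,0.3,0,0,0,-0.044,0.41],
  [0,0.3,0,0,0,-0.044,0.41],
  [0,0.3,0,0,0,-0.044,0.41],
  [0,0.3,0,0,0,-0.044,0.41],
  [0,0.3,0,0,0,-0.044,0.41],
  [0,0.3,0,0,0,-0.044,0.41],
])

```text
time_s: 6.65
tcp_pos: [0.5153, 0.3778, 0.1937]
eef_rot: [1.928, 2.48, 0.0]
wrist_force: [0.3, -0.3, -0.4]
width: 0.0602
finger_force: 0.0
```

```bash
python3 - <<'E'
from h import *
c=robot.calibration('wrist'); im=snap('wrist','w3.png'); np.save('w3cal.npy',c,allow_pickle=True)
s=robot.get_state(); print(s['tcp_pos'],s['eef_rot'])
t=snap('top','top3.png')
print(proj(c,'wrist',(.514,.389,.02)))
E
```

```text
[0.515319   0.37793174 0.19375037] [1.92804073e+00 2.48017103e+00 2.34847971e-04]
(np.float64(324.89129414788346), np.float64(168.8271690493138))
```

View pics/w3.png

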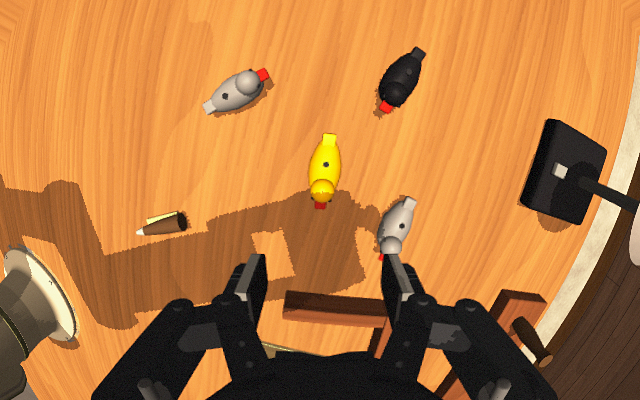

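The wrist view shows yellow duck A with its tail at (330,137) and beak at (320,207). A grey duck sits near it at (396,228), so I check clearance.

```bash
python3 - <<'E'
from fit import *
C['wrist']=np.load('w3cal.npy',allow_pickle=True).item()
W=lambda u,v:('wrist',u,v)
fit('A',[((-35,0,22),T(115,211)),((35,0,33),T(184,204)),((-35,0,22),S(658,114)),((35,0,33),S(601,126)),((-35,0,22),W(330,135)),((35,0,33),W(320,209))],[.51,.39,-1.47])
fit('Aw',[((-35,0,22),W(330,135)),((35,0,33),W(320,209)),((-4,0,36),W(325,165))],[.51,.39,-1.47])
for p in [(408,200),(386,258),(382,228),(379,240)]: print(atz(C['wrist'],'wrist',*p,.025))
E
```

```text
A [ 0.5141  0.3888 -1.4643  0.0013] res 4.3089961268342165
[[0.3, -0.5], [-2.2, -0.5], [-2.2, -0.1], [-0.2, -0.8], [-0.1, 1.7], [0.1, -4.3]]
Aw [ 0.5125  0.3939 -1.4548  0.0266] res 4.734185055009021
[[-0.2, -0.6], [-0.2, -0.6], [0.4, 4.7]]
[0.6101 0.3797 0.025 ]
[0.6093 0.3054 0.025 ]
[0.5922 0.341  0.025 ]
[0.5936 0.3259 0.025 ]
```

Emit:
send_rows([
  [0,0.056,-0.2,0,0,0,0.41],
  [0,0.056,-0.4,0,0,0,0.41],
  [0,0.056,-0.58,0,0,0,0.41],
  [0,0.056,-0.7,0,0,0,0.41],
  [0,0.056,-0.735,0,0,0,0.41],
  [0,0.056,-0.735,0,0,0,0.41],
  [0,0.056,-0.735,0,0,0,-0.6],
  [0,0.056,-0.735,0,0,0,-0.6],
])

```text
time_s: 7.55
tcp_pos: [0.5162, 0.3932, 0.0123]
eef_rot: [1.926, 2.48, 0.006]
wrist_force: [-1.1, -0.5, 5.1]
width: 0.034
finger_force: 37.9
```

Emit:
send_rows([
  [0,0,0,0,0,0,-0.6],
  [0,0,0,0,0,0,-0.6],
  [0,0,0,0,0,0,-0.6],
  [0,0,0.15,0,0,0,-0.6],
  [0,0,0.3,0,0,0,-0.6],
  [0,0,0.5,0,0,0,-0.6],
  [0,0,0.6,0,0,0,-0.6],
  [0,0,0.6,0,0,0,-0.6],
])

```text
time_s: 8.35
tcp_pos: [0.5166, 0.3936, 0.1655]
eef_rot: [1.924, 2.478, 0.014]
wrist_force: [1.0, 0.7, -0.7]
width: 0.0339
finger_force: 38.7
```

Emit:
send_rows([
  [0,-0.14,0.08,0,0,0.045,-0.6],
  [0,-0.28,0.08,0,0,0.09,-0.6],
  [0.02,-0.42,0.08,0,0,0.135,-0.6],
  [0.04,-0.56,0.08,0,0,0.18,-0.6],
  [0.06,-0.7,0.08,0,0,0.225,-0.6],
  [0.08,-0.84,0.08,0,0,0.27,-0.6],
  [0.08,-0.96,0.08,0,0,0.315,-0.6],
  [0.08,-1.0,0.08,0,0,0.36,-0.6],
])

```text
time_s: 9.15
tcp_pos: [0.5348, 0.1401, 0.1792]
eef_rot: [-0.292, -3.127, 0.001]
wrist_force: [0.1, 0.2, -1.5]
width: 0.0341
finger_force: 38.8
```

Emit:
send_rows([
  [0,-0.14,0,0,0,0.04,-0.6],
  [0,-0.28,0,0,0,0.083,-0.6],
  [0,-0.42,0,0,0,0.083,-0.6],
  [0,-0.56,0,0,0,0.083,-0.6],
  [0,-0.638,0,0,0,0.083,-0.6],
  [0,-0.638,0,0,0,0.083,-0.6],
  [0,-0.638,0,0,0,0.083,-0.6],
])

```text
time_s: 9.85
tcp_pos: [0.5348, -0.0166, 0.1794]
eef_rot: [0.111, -3.139, -0.001]
wrist_force: [0.5, 0.3, -0.7]
width: 0.034
finger_force: 38.7
```

```bash
python3 - <<'E'
from h import *
c=robot.calibration('wrist'); im=snap('wrist','w4.png'); np.save('w4cal.npy',c,allow_pickle=True)
s=robot.get_state(); print(s['tcp_pos'],s['eef_rot'],s['width'],s['finger_force'])
E
```

```text
[ 0.53482514 -0.0160844   0.17948576] [ 1.12298812e-01 -3.13902385e+00 -6.45003403e-04] 0.0340527507276963 38.7494314648211
```

View pics/w4.png

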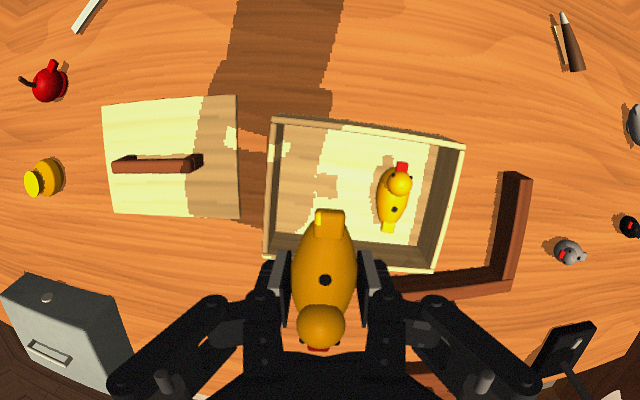

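Duck B lies in the case at (395,195) and duck A is held. I correct the yaw and lower it.

Emit:
send_rows([
  [0,0,-0.12,0,0,-0.038,-0.6],
  [0,0,-0.24,0,0,-0.038,-0.6],
  [0,0,-0.36,0,0,-0.038,-0.6],
  [0,0,-0.48,0,0,-0.038,-0.6],
  [0,0,-0.58,0,0,-0.038,-0.6],
  [0,0,-0.636,0,0,-0.038,-0.6],
  [0,0,-0.636,0,0,-0.038,-0.6],
  [0,0,-0.636,0,0,-0.038,0.08],
])

```text
time_s: 10.7
tcp_pos: [0.5356, -0.0165, 0.0217]
eef_rot: [0.075, 3.14, -0.0]
wrist_force: [-0.3, -0.3, 0.3]
width: 0.0454
finger_force: 0.0
```

Emit:
send_rows([
  [0,0,0,0,0,0,0.08],
  [0,0,0,0,0,0,0.08],
  [0,0,0.12,0,0,0,0.08],
  [0,0,0.3,0,0,0,0.08],
  [0,0,0.5,0,0,0,0.08],
  [0,0,0.7,0,0,0,0.08],
  [0,0,0.7,0,0,0,0.08],
])

```text
time_s: 11.4
tcp_pos: [0.5376, -0.0174, 0.2031]
eef_rot: [0.075, 3.128, -0.005]
wrist_force: [0.1, -0.4, 0.1]
width: 0.0458
finger_force: 0.0
```

Emit:
send_rows([
  [-0.06,-0.71,-0.1,0,0,-0.475,0.41],
  [-0.06,-0.71,-0.1,0,0,-0.475,0.41],
  [-0.06,-0.71,-0.1,0,0,-0.475,0.41],
  [-0.06,-0.71,-0.1,0,0,-0.475,0.41],
  [-0.06,-0.71,-0.1,0,0,-0.475,0.41],
  [-0.06,-0.71,-0.1,0,0,-0.475,0.41],
  [-0.06,-0.71,-0.1,0,0,-0.475,0.41],
  [-0.06,-0.71,-0.1,0,0,-0.475,0.41],
])

```text
time_s: 12.2
tcp_pos: [0.52, -0.1944, 0.1708]
eef_rot: [1.844, 2.543, 0.0]
wrist_force: [1.3, -0.4, -0.1]
width: 0.0601
finger_force: 0.0
```

```bash
python3 - <<'E'
from fit import *
s=robot.get_state(); a=np.arctan2(s['eef_rot'][1],s['eef_rot'][0]); print(s['tcp_pos'],'psi',np.angle(np.exp(1j*(2*a-np.pi/2))))
C['wrist']=np.load('w4cal.npy',allow_pickle=True).item()
W=lambda u,v:('wrist',u,v)
fit('lid w',[((67,87,8),W(240,219)),((67,-87,8),W(114,211)),((-67,87,8),W(237,95)),((-67,-87,8),W(102,106))],[.519,-.19,.03])
fit('case w',[((-68,-88,62),W(272,117)),((-68,88,62),W(464,144)),((68,-88,62),W(263,257)),((68,88,62),W(435,273))],[.54,.0175,-.046])
E
```

```text
[ 0.52   -0.1944  0.1708] psi 0.3161193258079038
lid w [ 0.5205 -0.1947  0.0315  0.0051] res 0.7544631945503397
[[-0.1, 0.0], [0.2, 0.6], [-0.3, 0.0], [0.3, -0.8]]
case w [ 0.5409  0.0197 -0.0437 -0.0041] res 2.1305348667284534
[[-0.2, 0.0], [1.1, -0.0], [0.2, 0.5], [-2.1, -0.7]]
```

Emit:
send_rows([
  [0,0,0,0,0,-0.091,0.2],
  [0,0,-0.1,0,0,-0.091,0.2],
  [0,0,-0.28,0,0,-0.091,0.2],
  [0,0,-0.44,0,0,-0.091,0.2],
  [0,0,-0.55,0,0,-0.091,0.2],
  [0,0,-0.575,0,0,-0.091,0.2],
  [0,0,-0.575,0,0,-0.091,0.2],
  [0,0,-0.575,0,0,-0.091,-0.9],
], force=70)

```text
time_s: 13.0
tcp_pos: [0.5209, -0.1948, 0.0287]
eef_rot: [2.178, 2.26, 0.001]
wrist_force: [0.8, -0.2, -0.7]
width: 0.0382
finger_force: 0.0
```

Emit:
send_rows([
  [0,0,0,0,0,0,-0.9],
  [0,0,0,0,0,0,-0.9],
  [0,0,0,0,0,0,-0.9],
  [0,0,0,0,0,0,-0.9],
])

```text
time_s: 13.4
tcp_pos: [0.5208, -0.1947, 0.0286]
eef_rot: [2.178, 2.26, 0.001]
wrist_force: [-1.0, 0.2, 6.1]
width: 0.0129
finger_force: 69.1
```

Emit:
send_rows([
  [0,0,0.08,0,0,0,-0.9],
  [0,0,0.2,0,0,0,-0.9],
  [0,0,0.34,0,0,0,-0.9],
  [0,0,0.44,0,0,0,-0.9],
  [0,0,0.44,0,0,0,-0.9],
])

```text
time_s: 13.9
tcp_pos: [0.5215, -0.1951, 0.1409]
eef_rot: [2.175, 2.257, 0.002]
wrist_force: [-0.5, 0.1, -2.8]
width: 0.0127
finger_force: 68.8
```

Emit:
send_rows([
  [0.01,0.12,0,0,0,-0.005,-0.9],
  [0.02,0.24,0,0,0,-0.01,-0.9],
  [0.04,0.36,0,0,0,-0.015,-0.9],
  [0.05,0.48,0,0,0,-0.02,-0.9],
  [0.06,0.6,0,0,0,-0.025,-0.9],
  [0.081,0.72,0,0,0,-0.025,-0.9],
  [0.081,0.82,0,0,0,-0.025,-0.9],
  [0.081,0.855,0,0,0,-0.025,-0.9],
])

```text
time_s: 14.7
tcp_pos: [0.5396, 0.0215, 0.136]
eef_rot: [-2.264, -2.176, 0.001]
wrist_force: [0.5, -1.3, -2.7]
width: 0.0126
finger_force: 68.8
```

```bash
python3 - <<'E'
from h import *
c=robot.calibration('wrist'); im=snap('wrist','w5.png'); np.save('w5cal.npy',c,allow_pickle=True)
t=snap('top','top5.png'); s2=snap('scene','scene5.png')
s=robot.get_state(); print(s['tcp_pos'],s['eef_rot'],s['width'],s['finger_force'])
v=np.hstack([cv2.resize(t[130:285,145:435],(400,214)),cv2.resize(s2[150:290,190:500],(400,181+33))])[:,:,::-1]
v=np.vstack([v,cv2.resize(im,(616,385))[:,:,::-1] if 0 else cv2.copyMakeBorder(cv2.resize(im,(608,380))[:,:,::-1],0,0,0,192,0)])
cv2.imwrite('pics/m5.png',v)
E
```

```text
[0.54005811 0.0191811  0.13652536] [-2.26656413e+00 -2.17472576e+00  1.14470921e-03] 0.012525670894593003 68.77887725830078
```

View pics/m5.png

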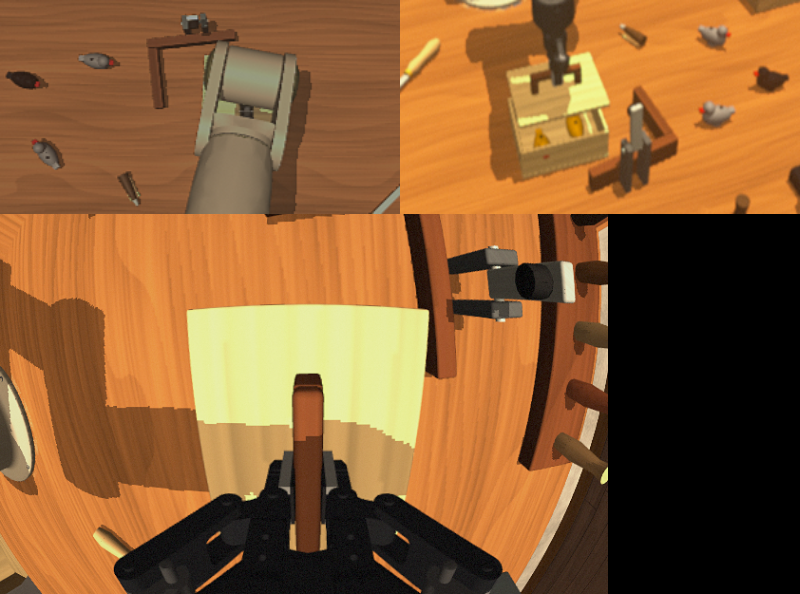

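The lid hangs level over the case and both ducks are visible inside in the scene view. I check its pose from the plate corners at (198,102) and (451,102).

```bash
python3 - <<'E'
from fit import *
im=cv2.imread('pics/w5.png'); 
C['wrist']=np.load('w5cal.npy',allow_pickle=True).item()
W=lambda u,v:('wrist',u,v)
x=fit('lid(z shift on top of 8mm plate)',[((-67,87,8),W(198,102)),((67,87,8),W(451.5,102))],[.5407,.019,-.048])
for z in (.116,.12,.124):
  a,b=[atz(C['wrist'],'wrist',*p,z) for p in((198,102),(451.5,102))]; m=(a+b)/2; d=b-a; y=np.arctan2(d[1],d[0]); print(z,np.linalg.norm(d),y,m-0.087*np.array([-np.sin(y),np.cos(y),0]))
E
```

```text
lid(z shift on top of 8mm plate) [ 0.5404  0.0205 -0.0379  0.1139] res 1.7053025658242404e-13
[[-0.0, -0.0], [-0.0, 0.0]]
0.116 0.13901413770056392 -0.037912431183794455 [0.5404 0.0206 0.116 ]
0.12 0.13561504720354275 -0.037912431183794545 [0.5404 0.0205 0.12  ]
0.124 0.13221595670652161 -0.03791243118379451 [0.5404 0.0205 0.124 ]
```

Emit:
send_rows([
  [0,-0.004,-0.06,0,0,-0.002,-0.9],
  [0,-0.004,-0.12,0,0,-0.002,-0.9],
  [0,-0.004,-0.16,0,0,-0.002,-0.9],
  [0,-0.004,-0.19,0,0,-0.002,-0.9],
  [0,-0.004,-0.21,0,0,-0.002,-0.9],
  [0,-0.004,-0.22,0,0,-0.002,-0.9],
  [0,-0.004,-0.22,0,0,-0.002,-0.9],
])

```text
time_s: 15.55
tcp_pos: [0.5408, 0.0182, 0.0828]
eef_rot: [2.273, 2.166, 0.001]
wrist_force: [-0.5, 0.3, 0.5]
width: 0.0128
finger_force: 69.1
```

Emit:
send_rows([
  [0,0,0,0,0,0,0.2],
  [0,0,0,0,0,0,0.2],
  [0,0,0,0,0,0,0.2],
  [0,0,0.15,0,0,0,0.2],
  [0,0,0.3,0,0,0,0.2],
  [0,0,0.48,0,0,0,0.2],
  [0,0,0.48,0,0,0,0.2],
])

```text
time_s: 16.25
tcp_pos: [0.5426, 0.0182, 0.2079]
eef_rot: [2.268, 2.162, 0.01]
wrist_force: [0.2, 0.7, 0.4]
width: 0.0514
finger_force: 0.0
```

Emit:
send_rows([
  [0,-0.8,0,0,0,0.1,0.8],
  [0,-0.8,0,0,0,0.2,0.8],
  [0,-0.8,0,0,0,0.3,0.8],
  [0,-0.8,0,0,0,0.3,0.8],
  [0,-0.8,0,0,0,0.3,0.8],
  [0,-0.8,0,0,0,0.3,0.8],
  [0,-0.8,0,0,0,0.3,0.8],
  [0,-0.8,0,0,0,0.3,0.8],
])

```text
time_s: 17.05
tcp_pos: [0.5402, -0.1817, 0.2014]
eef_rot: [-1.042, -2.963, -0.0]
wrist_force: [-0.7, -0.1, -0.8]
width: 0.0771
finger_force: 0.0
```

```bash
python3 - <<'E'
from h import *
c=robot.calibration('wrist'); im=snap('wrist','w6.png'); np.save('w6cal.npy',c,allow_pickle=True)
t=snap('top','top6.png'); s2=snap('scene','scene6.png')
s=robot.get_state(); print(s['tcp_pos'],s['eef_rot'],s['width'])
a=cv2.resize(t[125:240,220:400],(800,511),interpolation=cv2.INTER_CUBIC)[:,:,::-1]; cv2.imwrite('pics/t6c.png',a)
a=cv2.resize(s2[180:310,230:440],(800,495),interpolation=cv2.INTER_CUBIC)[:,:,::-1]; cv2.imwrite('pics/s6c.png',a)
E
```

```text
[ 0.54029517 -0.18139104  0.20180658] [-1.04536403e+00 -2.96229807e+00 -6.46334853e-05] 0.0770005818490287
```

View pics/t6c.png

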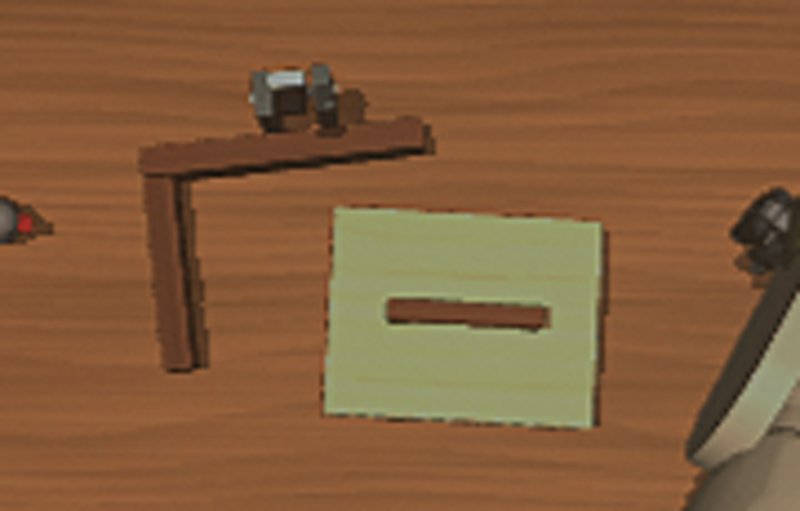

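View pics/s6c.png

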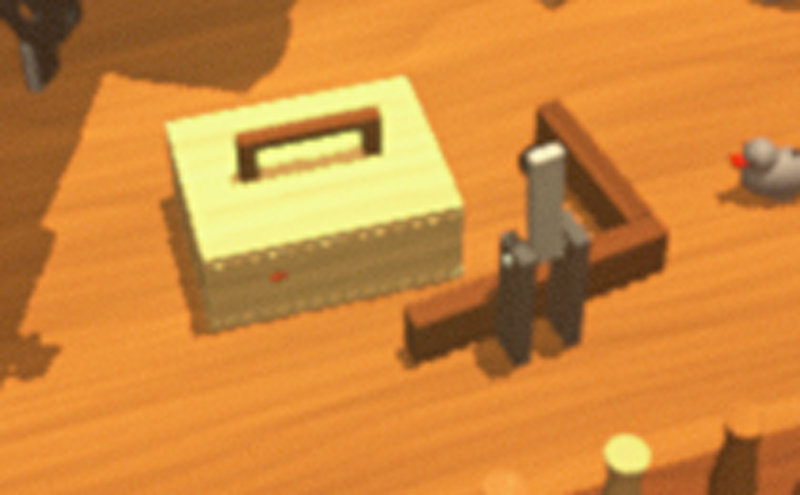

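The top and scene crops show the lid sitting flat and flush on the case. A red speck shows on the case's far wall at (278,275) in the scene crop, so I check what it is.

```bash
python3 - <<'E'
from fit import *
for f in('scene0','scene5','scene6'):
    im=cv2.imread(f'pics/{f}.png').astype(int)[225:275,270:350]; b,g,r=im[...,0],im[...,1],im[...,2]
    m=(r>g*1.9)&(r>100)&(b<90); m&=(r-g>75); ys,xs=np.nonzero(m)
    sel=(ys+225>235); print(f,[(x+270,y+225,im[y,x].tolist()) for y,x in zip(ys,xs) if x<60][:14])
cx,cy,yw=.5409,.0193,-.046; n=np.array([np.cos(yw),np.sin(yw),0]); o,d=ray(C['scene'],'scene',303,252)
for k in(.062,.068):
    p=o+d*((k-(o-np.array([cx,cy,0]))@n)/(d@n)); print(k,p,'case y',(p-[cx,cy,0])@[-n[1],n[0],0])
# yellow duck pixels in scene5 inside case
im=cv2.imread('pics/scene5.png'); print(cv2.imwrite('pics/s5c.png',cv2.resize(im[195:280,255:350],(760,680-80),interpolation=cv2.INTER_CUBIC)))
E
```

```text
scene0 []
scene5 [(np.int64(302), np.int64(252), [34, 65, 143]), (np.int64(303), np.int64(252), [26, 60, 138])]
scene6 [(np.int64(301), np.int64(252), [42, 88, 173]), (np.int64(302), np.int64(252), [36, 75, 186]), (np.int64(303), np.int64(252), [30, 72, 172]), (np.int64(304), np.int64(252), [36, 78, 156]), (np.int64(302), np.int64(253), [41, 80, 170])]
0.062 [ 0.6011 -0.0218  0.0318] case y -0.03827255539568602
0.068 [ 0.607  -0.0231  0.0384] case y -0.0393394081010988
True
```

View pics/s5c.png

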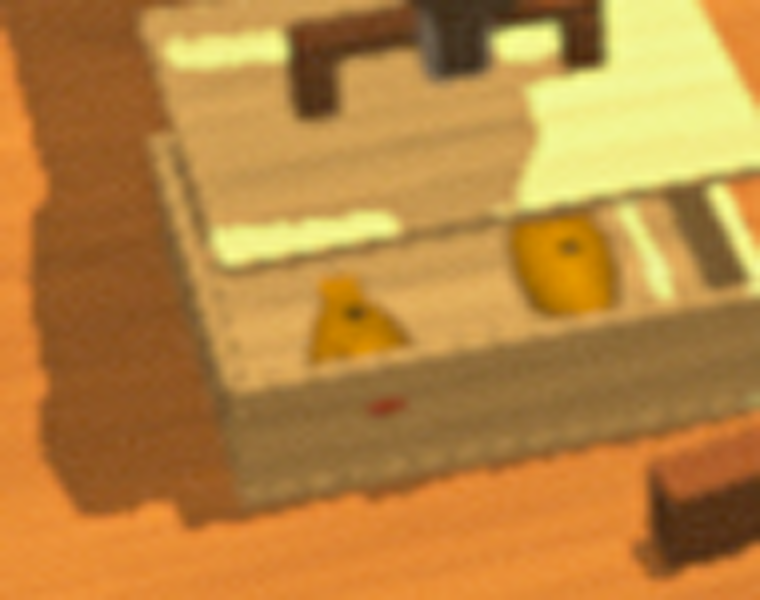

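That is duck A, knocked against the far wall with its beak tip at case y = -39 and z = 38. Both ducks are inside and the lid is seated, so I go on. Next I refit the fence and the closed case.

```bash
cat > fit6.py <<'E'
from fit import *
t=lambda u,v:('top',220-.39+u/4.444,125-.39+v/4.444); s=lambda u,v:('scene',230-.37+u/3.81,180-.37+v/3.81)
fe=fit('fence',[((20,20,40),t(139,150)),((20,-170,40),t(422,116)),((0,-170,40),t(429,146)),((0,0,40),t(176,176)),((-130,0,40),t(191,367)),((-130,20,40),t(163,371)),
 ((20,-170,40),s(406,317)),((20,20,40),s(667,236)),((0,0,40),s(629,222)),((-130,20,40),s(558,99)),((-130,0,40),s(537,107)),((20,20,0),s(664,270)),((20,-170,0),s(410,362))],[.636,.21,.12])
li=fit('lid',[((67,87,70),t(337,207)),((67,-87,70),t(603,222)),((-67,-87,70),t(597,428)),((-67,87,70),t(323,413)),((67,87,70),s(462,207)),((67,-87,70),s(207,262)),((-67,-87,70),s(166,123)),((-67,87,70),s(406,75))],[.54,.02,-.04])
c,si=np.cos(fe[2]),np.sin(fe[2]); print('goal',fe[0]+c*-.068-si*-.088,fe[1]+si*-.068+c*-.088,fe[2])
E
python3 fit6.py
```

```text
fence [ 0.6369  0.2106  0.1041 -0.0011] res 1.9803937137493222
[[0.4, -0.8], [0.5, 0.8], [-0.4, 0.7], [-0.6, -0.6], [-0.1, 0.1], [-0.6, -0.2], [1.0, 2.0], [0.2, -1.1], [-0.7, -0.1], [0.1, -0.8], [-0.8, -0.8], [-0.5, 0.7], [0.0, 0.8]]
lid [ 0.541   0.018  -0.0472 -0.0033] res 1.3473321564593448
[[-0.6, -0.1], [-0.4, -0.1], [-1.3, -0.2], [-0.1, -0.1], [-0.0, -0.4], [-1.3, -0.3], [-0.5, 0.3], [-0.4, 0.5]]
goal 0.5784235853033239 0.11599589057386585 0.10406544491412009
```

Emit:
send_rows([
  [0.056,0.28,0,0,0,-0.251,0.41],
  [0.056,0.28,0,0,0,-0.251,0.41],
  [0.056,0.28,0,0,0,-0.251,0.41],
  [0.056,0.28,0,0,0,-0.251,0.41],
  [0.056,0.28,0,0,0,-0.251,0.41],
  [0.056,0.28,0,0,0,-0.251,0.41],
  [0.056,0.28,0,0,0,-0.251,0.41],
])

```text
time_s: 17.9
tcp_pos: [0.5543, -0.1114, 0.202]
eef_rot: [-2.102, -2.334, -0.0]
wrist_force: [-0.4, -0.5, 0.6]
width: 0.0602
finger_force: 0.0
```

Emit:
send_rows([
  [0,0,-0.18,0,0,0,0.41],
  [0,0,-0.36,0,0,0,0.41],
  [0,0,-0.52,0,0,0,0.41],
  [0,0,-0.64,0,0,0,0.41],
  [0,0,-0.688,0,0,0,0.41],
  [0,0,-0.688,0,0,0,0.41],
])

```text
time_s: 18.5
tcp_pos: [0.5539, -0.1113, 0.0291]
eef_rot: [-2.099, -2.335, 0.001]
wrist_force: [-0.3, -0.7, 0.7]
width: 0.0603
finger_force: 0.0
```

Emit:
send_rows([
  [-0.003,0.03,0,0,0,0,0.41],
  [-0.006,0.06,0,0,0,0,0.41],
  [-0.009,0.09,0,0,0,0,0.41],
  [-0.013,0.12,0,0,0,0,0.41],
  [-0.016,0.15,0,0,0,0,0.41],
  [-0.019,0.18,0,0,0,0,0.41],
  [-0.022,0.21,0,0,0,0,0.41],
  [-0.025,0.24,0,0,0,0,0.41],
])

```text
time_s: 19.3
tcp_pos: [0.5492, -0.0518, 0.0312]
eef_rot: [2.099, 2.333, 0.002]
wrist_force: [1.4, -5.3, 3.1]
width: 0.0605
finger_force: 2.7
```

Emit:
send_rows([
  [-0.003,0.03,0,0,0,0,0.41],
  [-0.006,0.06,0,0,0,0,0.41],
  [-0.009,0.09,0,0,0,0,0.41],
  [-0.013,0.12,0,0,0,0,0.41],
  [-0.016,0.15,0,0,0,0,0.41],
  [-0.019,0.18,0,0,0,0,0.41],
  [-0.021,0.2,0,0,0,0,0.41],
  [-0.022,0.21,0,0,0,0,0.41],
])

```text
time_s: 20.1
tcp_pos: [0.5433, 0.0008, 0.0311]
eef_rot: [2.098, 2.335, 0.0]
wrist_force: [0.5, -6.4, 4.1]
width: 0.0604
finger_force: 3.3
```

Emit:
send_rows([
  [-0.002,0.015,0,0,0,0,0.41],
  [-0.003,0.03,0,0,0,0,0.41],
  [-0.003,0.03,0,0,0,0,0.41],
])

```text
time_s: 20.4
tcp_pos: [0.5424, 0.0085, 0.0309]
eef_rot: [2.099, 2.335, 0.001]
wrist_force: [0.5, -3.0, 1.9]
width: 0.0601
finger_force: 1.6
```

Emit:
send_rows([
  [0,-0.06,0,0,0,0,0.41],
  [0.01,-0.12,0,0,0,0,0.41],
  [0.01,-0.12,0.2,0,0,0,0.41],
  [0.01,-0.12,0.4,0,0,0,0.41],
  [0.01,-0.12,0.6,0,0,0,0.41],
  [0.01,-0.12,0.6,0,0,0,0.41],
])

```text
time_s: 21.0
tcp_pos: [0.5469, -0.0233, 0.1866]
eef_rot: [2.095, 2.327, 0.009]
wrist_force: [0.3, -0.2, -0.7]
width: 0.0604
finger_force: 0.0
```

Emit:
send_rows([
  [-0.43,0.491,0.06,0,0,0.4,0.41],
  [-0.43,0.491,0.06,0,0,0.4,0.41],
  [-0.43,0.491,0.06,0,0,0.4,0.41],
  [-0.43,0.491,0.06,0,0,0.4,0.41],
  [-0.43,0.491,0.06,0,0,0.4,0.41],
  [-0.43,0.491,0.06,0,0,0.4,0.41],
  [-0.43,0.491,0.06,0,0,0.4,0.41],
  [-0.43,0.491,0.06,0,0,0.4,0.41],
])

```text
time_s: 21.8
tcp_pos: [0.4369, 0.1004, 0.1946]
eef_rot: [-0.407, -3.114, -0.0]
wrist_force: [-0.3, -0.9, -0.6]
width: 0.0601
finger_force: 0.0
```

```bash
python3 - <<'E'
from fit import *
s=robot.get_state(); a=np.arctan2(s['eef_rot'][1],s['eef_rot'][0]); print(s['tcp_pos'],'psi',np.angle(np.exp(1j*(2*a-np.pi/2))))
E
```

```text
[0.4369 0.1004 0.1946] psi 1.3111871184665118
```

Emit:
send_rows([
  [0,0,0,0,0,0.116,0.41],
  [0,0,-0.12,0,0,0.116,0.41],
  [0,0,-0.3,0,0,0.116,0.41],
  [0,0,-0.46,0,0,0.116,0.41],
  [0,0,-0.6,0,0,0.116,0.41],
  [0,0,-0.66,0,0,0.116,0.41],
  [0,0,-0.66,0,0,0.116,0.41],
])

```text
time_s: 22.5
tcp_pos: [0.4355, 0.1005, 0.028]
eef_rot: [0.154, -3.133, -0.001]
wrist_force: [-0.2, 0.1, 0.5]
width: 0.0599
finger_force: 0.0
```

Emit:
send_rows([
  [0.03,0.003,0,0,0,0,0.41],
  [0.06,0.006,0,0,0,0,0.41],
  [0.09,0.009,0,0,0,0,0.41],
  [0.12,0.013,0,0,0,0,0.41],
  [0.15,0.016,0,0,0,0,0.41],
  [0.18,0.019,0,0,0,0,0.41],
  [0.21,0.022,0,0,0,0,0.41],
  [0.22,0.023,0,0,0,0,0.41],
])

```text
time_s: 23.3
tcp_pos: [0.4928, 0.107, 0.0307]
eef_rot: [-0.156, 3.137, -0.0]
wrist_force: [-6.9, -1.0, 4.9]
width: 0.0605
finger_force: 3.7
```

Emit:
send_rows([
  [0.01,0.001,0,0,0,0,0.41],
  [0.02,0.002,0,0,0,0,0.41],
  [0.03,0.003,0,0,0,0,0.41],
  [0.03,0.003,0,0,0,0,0.41],
])

```text
time_s: 23.7
tcp_pos: [0.4991, 0.1076, 0.0305]
eef_rot: [0.157, -3.136, 0.0]
wrist_force: [-7.5, -0.6, 4.6]
width: 0.0607
finger_force: 4.0
```

Emit:
send_rows([
  [0.008,0.001,0,0,0,0,0.41],
  [0.016,0.002,0,0,0,0,0.41],
  [0.016,0.002,0,0,0,0,0.41],
])

```text
time_s: 24.0
tcp_pos: [0.4992, 0.1077, 0.03]
eef_rot: [0.158, -3.126, 0.002]
wrist_force: [-27.2, -8.3, 17.9]
width: 0.0602
finger_force: 14.1
```

Emit:
send_rows([
  [-0.05,0,0,0,0,0,0.41],
  [-0.1,-0.01,0,0,0,0,0.41],
  [-0.1,-0.01,0.2,0,0,0,0.41],
  [-0.1,-0.01,0.4,0,0,0,0.41],
  [-0.1,-0.01,0.6,0,0,0,0.41],
  [-0.1,-0.01,0.66,0,0,0,0.41],
])

```text
time_s: 24.6
tcp_pos: [0.481, 0.1058, 0.2012]
eef_rot: [-0.156, 3.126, -0.001]
wrist_force: [-0.2, -0.3, -1.0]
width: 0.0603
finger_force: 0.0
```

Emit:
send_rows([
  [0,-0.2,0,0,0,-0.4,0.41],
  [0.1,-0.4,0,0,0,-0.4,0.41],
  [0.3,-0.46,0,0,0,-0.4,0.41],
  [0.45,-0.46,0,0,0,-0.4,0.41],
  [0.45,-0.46,0,0,0,-0.4,0.41],
  [0.45,-0.46,0,0,0,-0.4,0.41],
  [0.45,-0.46,0,0,0,-0.4,0.41],
  [0.45,-0.46,0,0,0,-0.4,0.41],
])

```text
time_s: 25.4
tcp_pos: [0.5918, -0.0095, 0.1959]
eef_rot: [1.65, 2.67, 0.002]
wrist_force: [-0.7, 0.1, -0.0]
width: 0.0601
finger_force: 0.0
```

```bash
python3 - <<'E'
from fit import *
s=robot.get_state(); a=np.arctan2(s['eef_rot'][1],s['eef_rot'][0]); print(s['tcp_pos'],'psi',np.angle(np.exp(1j*(2*a-np.pi/2))))
E
```

```text
[ 0.5918 -0.0095  0.1959] psi 0.46400359692506354
```

Emit:
send_rows([
  [0,0,0,0,0,-0.115,0.41],
  [0,0,-0.12,0,0,-0.115,0.41],
  [0,0,-0.3,0,0,-0.115,0.41],
  [0,0,-0.46,0,0,-0.115,0.41],
  [0,0,-0.6,0,0,-0.115,0.41],
  [0,0,-0.66,0,0,-0.115,0.41],
  [0,0,-0.66,0,0,-0.115,0.41],
])

```text
time_s: 26.1
tcp_pos: [0.5907, -0.0093, 0.0292]
eef_rot: [-2.096, -2.338, 0.001]
wrist_force: [0.5, -0.5, 0.3]
width: 0.0604
finger_force: 0.0
```

Emit:
send_rows([
  [-0.002,0.02,0,0,0,0,0.41],
  [-0.004,0.04,0,0,0,0,0.41],
  [-0.006,0.06,0,0,0,0,0.41],
  [-0.008,0.08,0,0,0,0,0.41],
  [-0.01,0.09,0,0,0,0,0.41],
  [-0.01,0.1,0,0,0,0,0.41],
  [-0.01,0.1,0,0,0,0,0.41],
])

```text
time_s: 26.8
tcp_pos: [0.5888, 0.0155, 0.0305]
eef_rot: [2.096, 2.338, 0.001]
wrist_force: [1.7, -2.8, 1.1]
width: 0.0603
finger_force: 1.4
```

Emit:
send_rows([
  [-0.001,0.006,0,0,0,0,0.41],
  [-0.001,0.012,0,0,0,0,0.41],
  [-0.002,0.018,0,0,0,0,0.41],
  [-0.002,0.018,0,0,0,0,0.41],
])

```text
time_s: 27.2
tcp_pos: [0.5892, 0.0173, 0.0307]
eef_rot: [2.092, 2.336, -0.002]
wrist_force: [4.4, -16.8, 1.0]
width: 0.0604
finger_force: 8.5
```

Emit:
send_rows([
  [-0.001,0.006,0,0,0,0,0.41],
  [-0.001,0.006,0,0,0,0,0.41],
])

```text
time_s: 27.4
tcp_pos: [0.5895, 0.0175, 0.0309]
eef_rot: [2.09, 2.334, -0.003]
wrist_force: [6.3, -24.1, -0.3]
width: 0.06
finger_force: 12.1
```

Emit:
send_rows([
  [0,-0.06,0,0,0,0,0.41],
  [0.01,-0.14,0,0,0,0,0.41],
  [0.01,-0.14,0.2,0,0,0,0.41],
  [0.01,-0.14,0.4,0,0,0,0.41],
  [0.01,-0.14,0.6,0,0,0,0.41],
  [0.01,-0.4,0.7,0,0,0,0.41],
  [0.01,-0.6,0.7,0,0,0,0.41],
  [0.01,-0.6,0.7,0,0,0,0.41],
])

```text
time_s: 28.2
tcp_pos: [0.5897, -0.1318, 0.2056]
eef_rot: [2.1, 2.336, 0.0]
wrist_force: [-0.2, 0.2, -0.6]
width: 0.0597
finger_force: 0.0
```

```bash
python3 - <<'E'
from h import *
c=robot.calibration('wrist'); np.save('w7cal.npy',c,allow_pickle=True); w=snap('wrist','w7.png'); t=snap('top','top7.png'); s2=snap('scene','scene7.png')
s=robot.get_state(); print(s['tcp_pos'],s['eef_rot'],s['width'])
a=cv2.resize(t[125:225,240:345],(400,381),interpolation=cv2.INTER_CUBIC)
b=cv2.resize(s2[170:285,290:415],(400,368),interpolation=cv2.INTER_CUBIC); b=cv2.copyMakeBorder(b,0,13,0,0,0)
cv2.imwrite('pics/m7.png',np.hstack([a,b])[:,:,::-1])
E
```

```text
[ 0.5896854  -0.1286679   0.20434603] [-2.09800908e+00 -2.33587956e+00 -2.83583569e-04] 0.06012808586107309
```

View pics/m7.png

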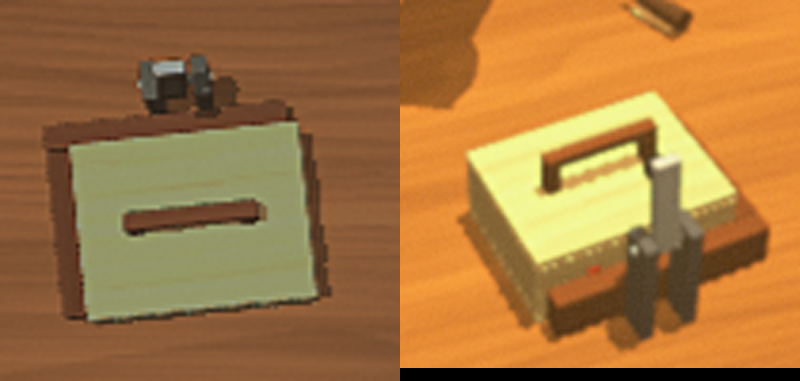

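The case sits square in the corner with the lid flat. One last push from the front confirms it is flush with the far wall.

Emit:
send_rows([
  [-0.451,0.1,0,0,0,0.4,0.41],
  [-0.451,0.3,0,0,0,0.4,0.41],
  [-0.451,0.5,0,0,0,0.4,0.41],
  [-0.451,0.7,0,0,0,0.4,0.41],
  [-0.451,0.936,0,0,0,0.4,0.41],
  [-0.451,0.936,0,0,0,0.4,0.41],
  [-0.451,0.936,0,0,0,0.4,0.41],
  [-0.451,0.936,0,0,0,0.4,0.41],
])

```text
time_s: 29.15
tcp_pos: [0.4761, 0.1085, 0.2046]
eef_rot: [-0.394, -3.115, -0.001]
wrist_force: [0.7, -0.9, 0.4]
width: 0.0602
finger_force: 0.0
```

```bash
python3 - <<'E'
from fit import *
s=robot.get_state(); a=np.arctan2(s['eef_rot'][1],s['eef_rot'][0]); print(s['tcp_pos'],'psi',np.angle(np.exp(1j*(2*a-np.pi/2))))
E
```

```text
[0.4761 0.1085 0.2046] psi 1.3194895493889904
```

Emit:
send_rows([
  [0,0,0,0,0,0.113,0.41],
  [0,0,-0.12,0,0,0.113,0.41],
  [0,0,-0.3,0,0,0.113,0.41],
  [0,0,-0.46,0,0,0.113,0.41],
  [0,0,-0.62,0,0,0.113,0.41],
  [0,0,-0.695,0,0,0.113,0.41],
  [0,0,-0.695,0,0,0.113,0.41],
])

```text
time_s: 29.85
tcp_pos: [0.4749, 0.107, 0.0289]
eef_rot: [0.148, -3.132, -0.001]
wrist_force: [0.1, -0.1, -0.3]
width: 0.0601
finger_force: 0.0
```

Emit:
send_rows([
  [0.03,0.003,0,0,0,0,0.41],
  [0.06,0.006,0,0,0,0,0.41],
  [0.08,0.009,0,0,0,0,0.41],
  [0.09,0.01,0,0,0,0,0.41],
  [0.096,0.01,0,0,0,0,0.41],
  [0.1,0.01,0,0,0,0,0.41],
  [0.1,0.01,0,0,0,0,0.41],
])

```text
time_s: 30.55
tcp_pos: [0.4994, 0.1085, 0.0314]
eef_rot: [0.149, -3.13, -0.0]
wrist_force: [-17.3, -1.5, 11.6]
width: 0.0601
finger_force: 8.5
```

Emit:
send_rows([
  [-0.06,-0.006,0,0,0,0,0.41],
  [-0.06,-0.006,0.1,0,0,0,0.41],
  [-0.06,-0.006,0.3,0,0,0,-1],
  [-0.06,-0.006,0.5,0,0,0,-1],
  [-0.06,-0.006,0.7,0,0,0,-1],
  [-0.06,-0.006,0.88,0,0,0,-1],
  [-0.06,-0.006,0.88,0,0,0,-1],
], force=30)

```text
time_s: 31.25
tcp_pos: [0.4895, 0.1068, 0.2579]
eef_rot: [-0.146, 3.126, -0.001]
wrist_force: [-0.1, 0.3, 0.2]
width: 0.0003
finger_force: 0.0
```

Emit:
send_rows([
  [0.2,0.02,0,0,0,0,-1],
  [0.4,0.04,0,0,0,0,-1],
  [0.6,0.06,0,0,0,0,-1],
  [0.8,0.08,0,0,0,0,-1],
  [0.9,0.09,0,0,0,0,-1],
  [0.92,0.09,0,0,0,0,-1],
  [0.92,0.09,0,0,0,0,-1],
])

```text
time_s: 31.95
tcp_pos: [0.7175, 0.1291, 0.2499]
eef_rot: [0.146, -3.137, -0.0]
wrist_force: [0.3, -0.0, -0.0]
width: 0.0002
finger_force: 0.0
```

```bash
python3 - <<'E'
from fit6 import *
s=robot.get_state(); a=np.arctan2(s['eef_rot'][1],s['eef_rot'][0]); print(s['tcp_pos'],'psi',np.angle(np.exp(1j*(2*a-np.pi/2))),s['width'],s['qpos'])
# clamp tip (upright) top/scene m7 px: top-surface centre
print(tri([ray(C['top'],'top',240+170/3.81,125+67/3.81),ray(C['scene'],'scene',290+666/3.2-400/3.2,170+160/3.2)]))
w=lambda X,Y:(fe[0]+c*X-si*Y,fe[1]+si*X+c*Y); print('tip exp',w(.035,-.088),'behind',w(.066,-.088))
for th in np.radians([0,15,30,45,60,75,90]):
    X=.035-.063*np.sin(th)+.005*np.cos(th)+.011; print(np.degrees(th),np.round(w(X,-.088),4),.089+.063*np.cos(th)+.005*np.sin(th))
E
```

```text
fence [ 0.6369  0.2106  0.1041 -0.0011] res 1.9803937137493222
[[0.4, -0.8], [0.5, 0.8], [-0.4, 0.7], [-0.6, -0.6], [-0.1, 0.1], [-0.6, -0.2], [1.0, 2.0], [0.2, -1.1], [-0.7, -0.1], [0.1, -0.8], [-0.8, -0.8], [-0.5, 0.7], [0.0, 0.8]]
lid [ 0.541   0.018  -0.0472 -0.0033] res 1.3473321564593448
[[-0.6, -0.1], [-0.4, -0.1], [-1.3, -0.2], [-0.1, -0.1], [-0.0, -0.4], [-1.3, -0.3], [-0.5, 0.3], [-0.4, 0.5]]
goal 0.5784235853033239 0.11599589057386585 0.10406544491412009
[0.7175 0.1291 0.2499] psi 1.6638043000969154 0.00018668678109606815 [ 0.0178  0.8192  0.6432 -0.      1.6807 -1.646 ]
[0.6762 0.1276 0.1633]
tip exp (np.float64(0.6808663631844114), np.float64(0.1266952952304899)) behind (np.float64(0.7116986555563892), np.float64(0.12991550439898836))
0.0 [0.6968 0.1284] 0.152
14.999999999999998 [0.6804 0.1266] 0.1511474222817239
29.999999999999996 [0.6648 0.125 ] 0.14605960043841965
45.0 [0.651  0.1236] 0.13708326112068522
59.99999999999999 [0.64   0.1224] 0.12483012701892218
75.0 [0.6326 0.1217] 0.11013522897290415
90.0 [0.6291 0.1213] 0.094
```

Emit:
send_rows([
  [0,0,-0.15,0,0,0,-1],
  [0,0,-0.3,0,0,0,-1],
  [0,0,-0.4,0,0,0,-1],
  [0,0,-0.408,0,0,0,-1],
  [0,0,-0.408,0,0,0,-1],
])

```text
time_s: 32.45
tcp_pos: [0.717, 0.1292, 0.151]
eef_rot: [-0.146, 3.137, -0.0]
wrist_force: [-0.5, 0.1, 0.8]
width: 0.0
finger_force: 0.0
```

Emit:
send_rows([
  [-0.04,-0.003,0,0,0,0,-1],
  [-0.08,-0.006,0,0,0,0,-1],
  [-0.11,-0.009,0,0,0,0,-1],
  [-0.135,-0.011,0,0,0,0,-1],
  [-0.16,-0.014,0,0,0,0,-1],
  [-0.185,-0.016,0,0,0,0,-1],
  [-0.21,-0.017,-0.005,0,0,0,-1],
  [-0.21,-0.017,-0.005,0,0,0,-1],
])

```text
time_s: 33.25
tcp_pos: [0.6641, 0.125, 0.1482]
eef_rot: [0.146, -3.138, 0.0]
wrist_force: [0.7, -0.2, 0.4]
width: -0.0003
finger_force: 0.0
```

Emit:
send_rows([
  [-0.028,-0.003,-0.015,0,0,0,-1],
  [-0.056,-0.006,-0.035,0,0,0,-1],
  [-0.08,-0.008,-0.06,0,0,0,-1],
  [-0.1,-0.01,-0.085,0,0,0,-1],
  [-0.12,-0.012,-0.115,0,0,0,-1],
  [-0.13,-0.013,-0.145,0,0,0,-1],
  [-0.14,-0.014,-0.175,0,0,0,-1],
  [-0.14,-0.014,-0.19,0,0,0,-1],
])

```text
time_s: 34.05
tcp_pos: [0.6292, 0.1215, 0.0994]
eef_rot: [0.146, -3.136, -0.0]
wrist_force: [-0.2, -0.4, 0.8]
width: 0.0001
finger_force: 0.9
```

Emit:
send_rows([
  [0,0,-0.008,0,0,0,-1],
  [0,0,-0.016,0,0,0,-1],
  [0,0,-0.02,0,0,0,-1],
  [0,0,-0.02,0,0,0,-1],
])

```text
time_s: 34.45
tcp_pos: [0.6299, 0.1215, 0.0954]
eef_rot: [-0.146, 3.138, 0.0]
wrist_force: [-0.3, -0.5, 0.0]
width: 0.0003
finger_force: 0.0
```

Emit:
send_rows([
  [0,0,-0.004,0,0,0,-1],
  [0,0,-0.008,0,0,0,-1],
  [0,0,-0.012,0,0,0,-1],
  [0,0,-0.012,0,0,0,-1],
])

```text
time_s: 34.85
tcp_pos: [0.6299, 0.1215, 0.094]
eef_rot: [-0.147, 3.137, -0.0]
wrist_force: [-6.6, -0.4, 10.8]
width: 0.0002
finger_force: 5.6
```

Emit:
send_rows([
  [0,0,0.1,0,0,0,-1],
  [0,0,0.3,0,0,0,-1],
  [0,0,0.5,0,0,0,-1],
  [-0.2,0,0.6,0,0,0,-1],
  [-0.4,-0.2,0.6,0,0,0,-1],
  [-0.6,-0.4,0.6,0,0,0,-1],
  [-0.8,-0.6,0.6,0,0,0,-1],
  [-0.8,-0.8,0.6,0,0,0,-1],
])

```text
time_s: 35.65
tcp_pos: [0.4527, -0.0273, 0.2426]
eef_rot: [-0.149, 3.137, -0.0]
wrist_force: [1.4, -1.7, 0.0]
width: 0.0001
finger_force: 0.0
```

```bash
python3 - <<'E'
from h import *
t=snap('top','top8.png'); s2=snap('scene','scene8.png')
a=cv2.resize(t[125:225,240:345],(400,381),interpolation=cv2.INTER_CUBIC)
b=cv2.resize(s2[170:285,290:415],(400,368),interpolation=cv2.INTER_CUBIC); b=cv2.copyMakeBorder(b,0,13,0,0,0)
c=cv2.resize(s2[150:290,120:500],(540,199)); c=cv2.copyMakeBorder(c,0,0,0,260,0)
cv2.imwrite('pics/m8.png',np.vstack([np.hstack([a,b]),c])[:,:,::-1])
E
```

```text
(no output)
```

View pics/m8.png

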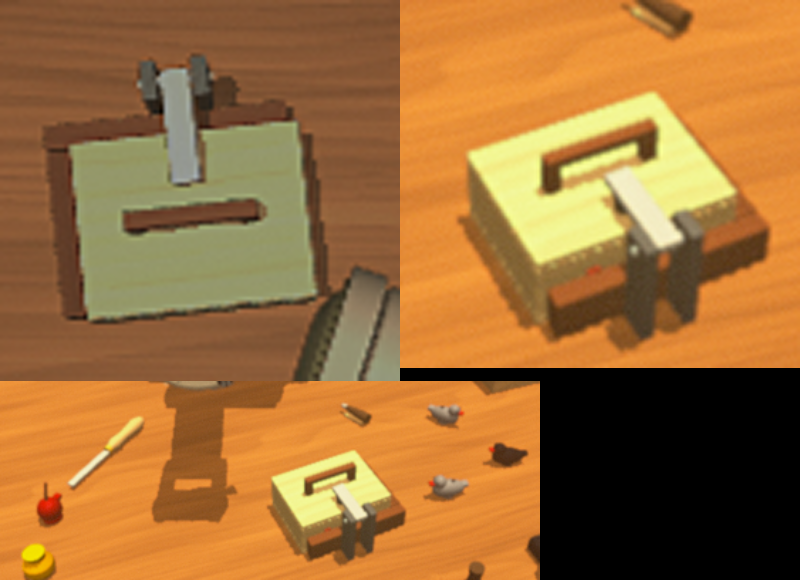

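The clamp lies level on the lid, the case is square in the corner, no yellow ducks are left outside, and the other whistles haven't moved.

```bash
python3 -c "
from rig import robot
print(robot.close_job())"
```

```text
the job is handed in; nothing more can be done
None
```

The job is handed in, but one duck slid against the case's far wall with its beak tip showing through it; I left it, as the lid still sits flat. Both yellow ducks are in the case, it is pushed square and flush into the fence corner, and the clamp pad rests on the lid.

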